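# Close the vial block with its pinned cover

### The arm

A 6-joint arm with a two-finger parallel gripper is mounted at the origin on the work surface. World frame = base frame: x ahead of the robot, y to its left, z up, the work surface at z = 0. Lengths are in m, angles in rad, forces in N, time in s.
With the tool pointing down it reaches from about 0.3 to 0.95 m from the base axis. Payload 3.1 kg.
Tool frame: the origin (TCP) lies on the mounting face of the last link; the fingertips stand 173 mm ahead of it and the grasp point (between the pads) lies 155 mm ahead of it; z points along the fingers, y is the line along which they close (so a half turn about z gives the same grasp; the last joint's range is limited). The gripper opens to 85 mm and grips with 20 to 120 N. Pads are 22 mm wide; open, the fingers measure 114 mm over their backs; the gripper's body (76 mm by 85 mm) begins 54 mm behind the grasp point. The pads swing forward as they close: fully open they stand 13 mm farther back than shut.
Start: joints at [-1.396, 0.308, 1.634, -0, 1.2, -0.07], TCP at [0.151, -0.606, 0.405] pointing down, gripper open.
Joint ranges: [-3.06, 3.06], [-0.79, 1.96], [0.05, 2.63], [-1.19, 4.34], [0.05, 2.64], [-2.94, 2.94]. Speed limits (rad/s): [2.79, 2.79, 3.14, 3.14, 3.14, 3.14].

### API

Orientations are given as a unit quaternion [x, y, z, w].
In Python, from station import manip gives the robot as it stands. The module is installed in compiled form; this text tells all that it offers.
- The arm moves only by the shell command python3 -m creep 'ROWS' [FORCE]. ROWS is JSON, a list of rows, each a list of 3 entries, a list of its own where there are three numbers: the opening, from 0 (shut) to 1 (fully open), then the shift along the tool's x, y, z in mm, then the turn, a rotation vector about the tool's x, y, z in degrees. A call has 1 to 12 rows; each row shifts and turns the commanded pose from where the row before left it, along the tool's axes as they then stand; what a row does not reach is not made up. A row lasts 1/10 s, in which the tool goes at most 50 mm and 8.59 degrees, less where a joint would pass 70% of its speed; a pose out of reach is approached as far as the arm can. A call with a gripper value outside its range is refused whole. The fingers move at their own pace and stop on an object; FORCE is the grip in N (left out, the last holds). Time passes only in rows, so rows that do not move let the fingers close. It gives the time, the measured TCP pose, the force, the opening and the grip force at its end, in the units of the state.
- manip.state(): the state, without advancing time (a new reading comes with each control period).
- manip.capture(name): name is "side" or "top" or "wrist"; returns (picture, depth): 384x512x3 uint8, blue, green, red; 384x512 float32, m along the optical axis (not along the pixel's ray), 0 where there is no reading.
- manip.camera_info(name): a dict with "mtx" (3x3 intrinsics, pixels), "k1" (the pictures are not rectified: a ray, as slopes to the right and down, at radius r is drawn at 1 + k1 r^2 times it, then the intrinsics apply), "cam_to_world" (4x4, takes a point from camera to world coordinates); the wrist camera has in their place "T_tool_cam" (4x4, takes a point from camera to tool coordinates, whose origin is the TCP and whose axes are the flange's). Camera axes: x right, y up, looking along -z (the intrinsics and any distortion apply to the point x, -y, -z); pixel columns grow to the right and rows downward; lengths in m; the calibration is good to about 2 mm. A picture is of the moment at which its call begins: read the wrist's pose just before it. camera_info takes no time and is no camera call.
- manip.close_job(): hands the job in; it is judged then, once.
The state is a dict: "clock": time; "q": joint angles; "qd": joint speeds; "joint_torque": joint torques, N m; "ee_pos": TCP position; "orientation": TCP orientation; "wrist_force": force on the tool from outside, world axes, zero at the start; "moment": the same for the moment, N m; "gripper_width": finger opening in m; "grasp_force": force on a finger pad.
Only numpy, scipy, OpenCV 4.12 (cv2) and the standard library are available. Lean on these libraries where they do the work, as an engineer would, in place of code of your own. Each camera call takes 0.05 s, during which the arm holds its last target. There are 200 camera calls.

### The job

Close the block of sample vials with the cover that has the two guide holes: pick that cover up by its grip, keep it level and lower it over the block's two upright pins until it lies fully down, and let go only then. Leave the other cover, the solid one without holes, where it is.

Things in the scene. Friction and masses are not known exactly. Their poses are not given: they have to be found in the camera images.
- cover_grip (a point): Loose aluminium cover, 0.3-0.5 kg, flat on the bench: plate 90x180x10 mm (x,y,z) with two 26 mm through holes on its y axis, 68 mm either side of centre. Amid its top stands a black grip bar 16 mm thick (x), 60 long (y), 50 tall. This point: middle of the bar, 35 mm above the plate's underside. z is up; a half turn makes no difference.
- block_seat (a point): Fixed aluminium vial block 100x190 mm (x,y). This point: centre of its seat, 48 mm above the bench, where the cover's underside comes to rest; z is up. On the y axis, 68 mm either side, stand steel pins 14 mm thick, 44 mm tall above the seat, the top 14 mm tapered. Eight black vial caps lie between, 2 mm below the seat. Cover's y goes along block's y, either way round.
- blank_grip (a point): The other loose cover, to be left alone: the same plate 90x180x10 mm and the same black grip bar, but solid, without holes. This point: middle of the bar, 35 mm above its underside.
Not all that is in view belongs to the job. Leave any yellow look-alike of the part that bears block_seat alone.

How it is judged:
On the way:
1. the cover, still held in the gripper and level, is lowered over both pins to within 12 mm of its seat (z of cover_grip in the frame of block_seat between 0.025 and 0.047 m and horizontal distance between cover_grip and block_seat below 0.015 m and angle between cover_grip's own z axis and vertical below 0.175 rad and angle between the y axis of cover_grip and the y axis of block_seat, either way round below 0.175 rad and contact force between the fingers and cover above 0.5 N), for 0.1 s.
At the end, for the whole second after the job is handed in: The cover with holes lies fully down on the block with a pin through each hole: within 4 mm of its seat in height, its centre within 12 mm of the block's, within 4 degrees of level and 10 degrees of the block's direction, at rest; the solid cover is within 30 mm of where it started (z of cover_grip in the frame of block_seat between 0.03 and 0.039 m and horizontal distance between cover_grip and block_seat below 0.012 m and angle between cover_grip's own z axis and vertical below 0.07 rad and angle between the y axis of cover_grip and the y axis of block_seat, either way round below 0.175 rad and linear speed of cover below 0.02 m/s and distance of blank_grip from where it was at the start of the episode below 0.03 m); the robot touches nothing.
It fails at once if the cover with holes is tipped by more than 25 degrees (angle between cover_grip's own z axis and vertical above 0.436 rad).
It fails at once if the solid cover is moved by more than 30 mm (distance of blank_grip from where it was at the start of the episode above 0.03 m).
It also fails if it takes over 43 s, if anything falls off the work surface, if the arm or the gripper's body presses on something with over 40 N, if the wrist force passes 120 N, or if a joint passes its speed limit or range.

## Working session

There is one attempt and no reset: what is moved stays moved. The work goes in short steps, Python scripts to look and compute and a shell command to move; the robot and the scene stay as the last step left them, time stands still between calls to the robot, and variables do not carry over. Pictures are saved under pics/ and viewed, at most 10 in all, crops included, and the job is handed in when it is done.

```bash
mkdir -p pics; cat > h.py <<'E'
import numpy as np, cv2
from station import manip
from scipy.spatial.transform import Rotation as R
def shot(name):
    s=manip.state(); img,d=manip.capture(name); ci=manip.camera_info(name)
    if name=='wrist':
        T=np.eye(4);T[:3,:3]=R.from_quat(s['orientation']).as_matrix();T[:3,3]=s['ee_pos'];T=T@np.array(ci['T_tool_cam'])
    else: T=np.array(ci['cam_to_world'])
    return img,d,np.array(ci['mtx']),ci['k1'],T
def rays(px,K,k1):
    px=np.asarray(px,float).reshape(-1,1,2)
    n=cv2.undistortPoints(px,K,np.array([k1,0,0,0.])).reshape(-1,2)
    return np.c_[n[:,0],-n[:,1],-np.ones(len(n))]
def onplane(px,z,K,k1,T):
    r=rays(px,K,k1)@T[:3,:3].T; o=T[:3,3]
    return o+r*((z-o[2])/r[:,2])[:,None]
def cloud(d,K,k1,T):
    v,u=np.mgrid[0:d.shape[0],0:d.shape[1]]
    r=rays(np.c_[u.ravel(),v.ravel()],K,k1)*d.reshape(-1,1)
    return (r@T[:3,:3].T+T[:3,3]).reshape(*d.shape,3)
E
python3 - <<'E'
from h import *
for n in ('top','side','wrist'):
    im,d,K,k1,T=shot(n); cv2.imwrite(f'pics/{n}0.png',im); np.savez(f'{n}0.npz',im=im,d=d,K=K,k1=k1,T=T)
    print(n,T[:3,3].round(3),(-T[:3,2]).round(2),K[0,0],k1,(d>0).mean())
print(manip.state())
E
```

```text
top [ 0.361 -0.02   0.943] [ 0.03  0.03 -1.  ] 349.72802466324526 -0.01001277421378245 0.9959360758463541
side [-0.277  0.686  0.768] [ 0.55 -0.58 -0.59] 427.1400599297728 -0.04189713931051247 0.9957122802734375
wrist [ 0.233 -0.585  0.372] [-0.32 -0.08 -0.94] 340.9952127727429 -0.05329378576871951 0.9959462483723959
{'clock': 0.15, 'q': array([-1.39566681e+00,  3.08821731e-01,  1.63488056e+00,  2.33306707e-05,
        1.19972306e+00, -6.96875260e-02]), 'qd': array([-1.97764997e-03, -1.39347775e-03, -3.18683724e-03,  9.31016992e-04,
        4.01418749e-04,  9.93023970e-05]), 'joint_torque': array([-5.18106008e-04, -4.15802801e+01, -2.77147865e+01, -1.12753910e-04,
        6.01730848e-03, -2.38619356e-05]), 'ee_pos': array([ 0.15141329, -0.606042  ,  0.40370667]), 'orientation': array([ 9.92517528e-01,  1.22098799e-01, -3.74361630e-05, -9.15650477e-04]), 'wrist_force': array([-2.31303594e-01,  6.02136757e-05, -4.36844231e-01]), 'moment': array([-0.04322427,  0.04223708, -0.00587959]), 'grasp_force': 0.0, 'gripper_width': 0.08583692996429092}
```

View pics/top0.png

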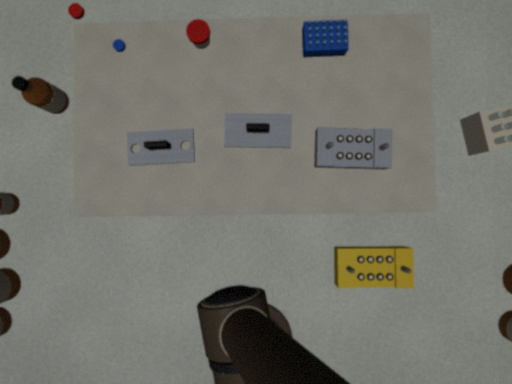

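View pics/side0.png

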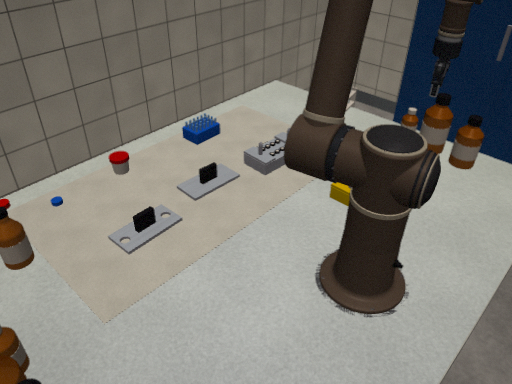

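The top view shows the cover with holes at about (160,146), holes near (130,148) and (187,147). The solid cover is at (258,130), the block at (353,148) with pins near (329,145) and (383,147), and the yellow look-alike at (374,268). The side view agrees.

```bash
python3 - <<'E'
from h import *
f=np.load('top0.npz');im,d,K,k1,T=f['im'],f['d'],f['K'],float(f['k1']),f['T']
P=cloud(d,K,k1,T)
print('bench z',np.median(P[170:200,90:300,2]))
def rect(box,zl,zh,name):
    u0,u1,v0,v1=box; m=np.zeros(d.shape,np.uint8); s=P[v0:v1,u0:u1,2]; m[v0:v1,u0:u1]=((s>zl)&(s<zh))
    n,l,st,_=cv2.connectedComponentsWithStats(m); i=1+st[1:,4].argmax(); m=(l==i).astype(np.uint8)
    z=np.median(P[m>0][:,2]); c=max(cv2.findContours(m,0,1)[0],key=cv2.contourArea).reshape(-1,2)
    w=onplane(c,z,K,k1,T); r=cv2.minAreaRect((w[:,:2]*1000).astype(np.float32)); print(name,'z',z.round(4),r,m.sum())
rect((115,210,115,180),.005,.018,'cover')
rect((215,300,100,160),.005,.018,'blank')
rect((305,400,115,180),.040,.060,'block')
for b,n in(((115,210,115,180),'cover bar'),((215,300,100,160),'blank bar')): rect(b,.045,.08,n)
rect((305,400,115,180),.065,.12,'pins')
# colour outline
hsv=cv2.cvtColor(im,cv2.COLOR_BGR2HSV)
print(hsv[[136,125,200,148,165,155,148],[140,330,250,387,330,310,130]])
crop=cv2.resize(im[105:185,110:410],None,fx=2.66,fy=2.66,interpolation=cv2.INTER_CUBIC);cv2.imwrite('pics/crop.png',crop)
# z profile along block pins row
print((P[146,310:400:3,2]*1000).round())
E
```

```text
bench z 0.0008782854672015894
cover z 0.0101 ((516.9624633789062, 245.81935119628906), (90.88365173339844, 181.36256408691406), 2.278231143951416) 1866
blank z 0.0101 ((556.91259765625, -17.612037658691406), (179.75253295898438, 92.10542297363281), 88.66990661621094) 2037
block z 0.0469 ((499.9962158203125, -264.346923828125), (191.84837341308594, 101.11424255371094), 87.43019104003906) 2283
cover bar z 0.0597 ((516.0657958984375, 243.79188537597656), (18.25785255432129, 59.79584503173828), 1.8008073568344116) 162
blank bar z 0.0596 ((555.5142822265625, -17.928071975708008), (58.53590774536133, 17.947481155395508), 88.75810241699219) 173
pins z 0.0837 ((495.49493408203125, -329.2654724121094), (13.767083168029785, 17.391544342041016), 43.25593948364258) 39
[[107  20 115]
 [ 24  21 124]
 [ 24  20 127]
 [109  21  98]
 [105  26 100]
 [ 20  24 129]
 [120   8  93]]
[ 1.  1. 30. 47. 48. 51. 76. 84. 49. 40. 42. 40. 40. 38. 40. 40. 42. 40.
 38. 41. 43. 39. 48. 48. 72. 85. 91. 46. -1. -0.]
```

View pics/crop.png

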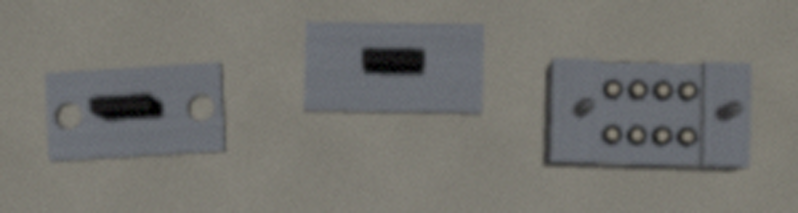

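```bash
cat > go.py <<'E'
# usage: go.py x y z(TCP) yaw_deg(of tool x): shift in tool axes after the turn, and the turn
import sys; from h import *
x,y,z,yaw=map(float,sys.argv[1:]); s=manip.state()
Rg=R.from_euler('z',yaw,degrees=True)*R.from_quat([1,0,0,0]); Rc=R.from_quat(s['orientation'])
dp=np.array([x,y,z])-s['ee_pos']
print('shift now-axes',(Rc.inv().apply(dp)*1000).round(1),'goal-axes',(Rg.inv().apply(dp)*1000).round(1),'turn',(Rc.inv()*Rg).as_rotvec(degrees=True).round(2))
print('t',round(s['clock'],2),s['ee_pos'].round(4),'F',s['wrist_force'].round(1),'w',s['gripper_width'],s['grasp_force'],'q',s['q'].round(2))
E
python3 -m creep '[[1,[0,0,0],[0,0,-7.8]],[1,[0,0,0],[0,0,-7.8]],[1,[0,0,0],[0,0,-7.8]],[1,[0,0,0],[0,0,-7.8]],[1,[0,0,0],[0,0,-7.8]],[1,[0,0,0],[0,0,-7.8]],[1,[0,0,0],[0,0,-7.8]],[1,[0,0,0],[0,0,-7.8]],[1,[0,0,0],[0,0,-7.8]],[1,[0,0,0],[0,0,-7.8]],[1,[0,0,0],[0,0,0]]]' 60
python3 go.py 0.5165 0.245 0.38 92
```

```text
clock: 1.25
ee_pos: [0.1514, -0.6062, 0.4042]
orientation: [0.695, 0.719, 0.0, -0.0]
wrist_force: [0.2, -0.1, -0.2]
gripper_width: 0.0857
grasp_force: 0.0
shift now-axes [837.8 394.8  24.9] goal-axes [838.  394.6  24.2] turn [-0.01 -0.05  0.01]
t 1.25 [ 0.1514 -0.6062  0.4042] F [ 0.2 -0.1 -0.2] w 0.08565714202243246 0.0 q [-1.4   0.31  1.63  0.    1.2  -1.43]
```

```bash
python3 -m creep '[[1,[34,24,0],[0,0,0]],[1,[34,24,0],[0,0,0]],[1,[34,24,0],[0,0,0]],[1,[34,24,0],[0,0,0]],[1,[34,24,0],[0,0,0]],[1,[34,24,0],[0,0,0]],[1,[34,24,0],[0,0,0]],[1,[34,24,0],[0,0,0]],[1,[34,24,0],[0,0,0]],[1,[34,24,0],[0,0,0]],[1,[34,24,0],[0,0,0]],[1,[34,24,0],[0,0,0]]]'
python3 go.py 0.5165 0.245 0.38 92
```

```text
clock: 2.45
ee_pos: [0.4254, -0.1868, 0.4048]
orientation: [0.696, 0.718, 0.0, 0.0]
wrist_force: [-0.2, -0.6, 0.5]
gripper_width: 0.0856
grasp_force: 0.0
shift now-axes [428.7 104.8  24.7] goal-axes [428.4 106.1  24.8] turn [ 0.02  0.01 -0.17]
t 2.45 [ 0.4254 -0.1868  0.4048] F [-0.2 -0.6  0.5] w 0.08561518165394734 0.0 q [-0.51 -0.01  2.   -0.    1.15 -0.54]
```

```bash
python3 -m creep '[[1,[39,10,0],[0,0,0]],[1,[39,10,0],[0,0,0]],[1,[39,10,0],[0,0,0]],[1,[39,10,0],[0,0,0]],[1,[39,10,0],[0,0,0]],[1,[39,10,0],[0,0,0]],[1,[39,10,5],[0,0,0]],[1,[39,10,5],[0,0,0]],[1,[39,10,5],[0,0,0]],[1,[39,10,5],[0,0,0]],[1,[33,5,5],[0,0,0]],[1,[0,0,0],[0,0,0]]]'
cat > wl.py <<'E'
import sys; from h import *
im,d,K,k1,T=shot('wrist'); n=sys.argv[1]; cv2.imwrite(f'pics/{n}.png',im); np.savez(n+'.npz',im=im,d=d,K=K,k1=k1,T=T)
P=cloud(d,K,k1,T)
def rect(zl,zh,name):
    m=((P[...,2]>zl)&(P[...,2]<zh)).astype(np.uint8); k,l,st,_=cv2.connectedComponentsWithStats(m)
    for i in range(1,k):
        if st[i,4]<150: continue
        mm=(l==i).astype(np.uint8); z=np.median(P[mm>0][:,2]); c=max(cv2.findContours(mm,0,1)[0],key=cv2.contourArea).reshape(-1,2)
        w=onplane(c,z,K,k1,T)[:,:2]*1000; r=cv2.minAreaRect(w.astype(np.float32)); print(name,'z',z.round(4),np.round(r[0],1),np.round(r[1],1),round(r[2],2),st[i])
for a in sys.argv[2:]: rect(*map(float,a.split(',')),a)
E
python3 wl.py w1 .005,.02 .05,.07; python3 go.py 0.5165 0.245 0.195 92
```

```text
clock: 3.65
ee_pos: [0.5147, 0.2413, 0.3788]
orientation: [0.694, 0.72, 0.0, -0.001]
wrist_force: [0.5, -0.2, 0.1]
gripper_width: 0.0854
grasp_force: 0.0
.005,.02 z 0.0094 [516.7 246. ] [ 90.4 179.3] 2.53 [  206    57    96   174 13136]
.005,.02 z 0.0124 [792.7 142.8] [47.2 24.6] 60.31 [478 235  34  34 386]
.005,.02 z 0.0096 [557.9  15.3] [121.3  90.4] 87.88 [ 241  291   81   77 4800]
.05,.07 z 0.0592 [516.4 246.9] [15.3 60.7] 2.73 [ 245  128   19   68 1193]
.05,.07 z 0.0563 [782.  128.8] [15.1 55.3] 17.87 [497 257  15  44 443]
shift now-axes [  5.4   2.4 183.9] goal-axes [  5.3   2.2 183.9] turn [-0.07  0.03  0.07]
t 3.7 [0.5145 0.2396 0.3789] F [0.8 0.5 0.6] w 0.08519791905000156 0.0 q [ 0.36  0.23  1.79 -0.    1.12  0.32]
```

View pics/w1.png

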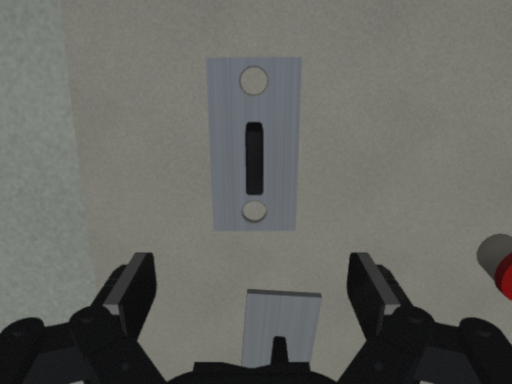

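The wrist view confirms both holes, at (254,80) and (254,210), and the bar at (254,158). The bar measures (0.5166, 0.2464) with a yaw of 2.6°, and the sizes match.

```bash
python3 go.py 0.5166 0.2464 0.195 92.5; python3 -m creep '[[1,[6.5,2,20],[0,0,-0.5]],[1,[0,0,30],[0,0,0]],[1,[0,0,30],[0,0,0]],[1,[0,0,30],[0,0,0]],[1,[0,0,30],[0,0,0]],[1,[0,0,14],[0,0,0]],[1,[0,0,0],[0,0,0]],[1,[0,0,0],[0,0,0]]]'; python3 go.py 0.5166 0.2464 0.195 92.5
```

```text
shift now-axes [  6.8   2.6 183.9] goal-axes [  6.7   2.4 183.9] turn [-0.07  0.03 -0.43]
t 3.7 [0.5145 0.2396 0.3789] F [0.8 0.5 0.6] w 0.08519791905000156 0.0 q [ 0.36  0.23  1.79 -0.    1.12  0.32]
clock: 4.5
ee_pos: [0.5172, 0.2442, 0.2266]
orientation: [0.692, 0.722, 0.0, 0.0]
wrist_force: [-0.7, 0.5, -0.3]
gripper_width: 0.0851
grasp_force: 0.0
shift now-axes [ 2.2 -0.5 31.6] goal-axes [ 2.2 -0.5 31.6] turn [ 0.06 -0.01 -0.04]
t 4.5 [0.5172 0.2442 0.2266] F [-0.7  0.5 -0.3] w 0.08507024588646744 0.0 q [ 0.37  0.44  1.87 -0.    0.83  0.32]
```

```bash
python3 -m creep '[[1,[2,0,16],[0,0,0]],[1,[0,0,16],[0,0,0]],[0,[0,0,0],[0,0,0]],[0,[0,0,0],[0,0,0]],[0,[0,0,0],[0,0,0]],[0,[0,0,0],[0,0,0]],[0,[0,0,0],[0,0,0]],[0,[0,0,0],[0,0,0]],[0,[0,0,0],[0,0,0]],[0,[0,0,0],[0,0,0]]]' 90; python3 go.py 0.5166 0.2464 0.195 92.5
```

```text
clock: 5.5
ee_pos: [0.5169, 0.2467, 0.1944]
orientation: [0.691, 0.722, 0.0, 0.0]
wrist_force: [-1.0, 0.7, 4.6]
gripper_width: 0.0151
grasp_force: 88.6
shift now-axes [-0.3 -0.3 -0.6] goal-axes [-0.3 -0.3 -0.6] turn [ 0.05 -0.02  0.02]
t 5.5 [0.5169 0.2467 0.1944] F [-1.   0.7  4.6] w 0.015073673762489704 88.55886340141296 q [0.37 0.49 1.87 0.   0.78 0.33]
```

```bash
python3 -m creep '[[0,[0,0,-8],[0,0,0]],[0,[0,0,-15],[0,0,0]],[0,[0,0,-20],[0,0,0]],[0,[0,0,-25],[0,0,0]],[0,[0,0,-25],[0,0,0]],[0,[0,0,-25],[0,0,0]],[0,[0,0,-22],[0,0,0]],[0,[0,0,-10],[0,0,0]],[0,[0,0,0],[0,0,0]],[0,[0,0,0],[0,0,0]]]'; python3 go.py 0.500 -0.264 0.345 87.4
```

```text
clock: 6.5
ee_pos: [0.5159, 0.2463, 0.3428]
orientation: [0.691, 0.723, -0.001, -0.0]
wrist_force: [0.3, -0.0, -5.3]
gripper_width: 0.015
grasp_force: 88.3
shift now-axes [-509.1  -38.4   -1.9] goal-axes [-510.5    7.3   -2.2] turn [-0.09  0.04  5.12]
t 6.5 [0.5159 0.2463 0.3428] F [ 0.3 -0.  -5.3] w 0.014971455827193246 88.31434607505798 q [ 0.37  0.27  1.81 -0.    1.06  0.33]
```

```bash
python3 -m creep '[[0,[-12,0,0],[0,0,1]],[0,[-25,0,0],[0,0,1]],[0,[-35,0,0],[0,0,1]],[0,[-35,0,0],[0,0,1.1]],[0,[-40,0,0],[0,0,1]],[0,[-40,0,0],[0,0,0]],[0,[-40,0,0],[0,0,0]],[0,[-40,0,0],[0,0,0]],[0,[-40,0,0],[0,0,0]],[0,[-40,0,0],[0,0,0]],[0,[-40,0,0],[0,0,0]],[0,[-35,0,0],[0,0,0]]]'
python3 -m creep '[[0,[-35,0,0],[0,0,0]],[0,[-25,0,0],[0,0,0]],[0,[-20,0,0],[0,0,0]],[0,[-8,0,0],[0,0,0]],[0,[0,0,0],[0,0,0]],[0,[0,0,0],[0,0,0]],[0,[0,0,0],[0,0,0]]]';python3 go.py 0.500 -0.264 0.25 87.4
```

```text
clock: 7.7
ee_pos: [0.5029, -0.1775, 0.3421]
orientation: [0.723, 0.69, -0.001, -0.001]
wrist_force: [-0.2, 0.6, -5.8]
gripper_width: 0.0152
grasp_force: 88.1
clock: 8.4
ee_pos: [0.5001, -0.2619, 0.3432]
orientation: [0.723, 0.691, 0.0, -0.001]
wrist_force: [0.9, 0.9, -5.2]
gripper_width: 0.015
grasp_force: 88.1
shift now-axes [-2.2  0.  93.2] goal-axes [-2.1 -0.1 93.2] turn [-0.06 -0.06  0.08]
t 8.4 [ 0.5001 -0.2619  0.3432] F [ 0.9  0.9 -5.2] w 0.014951002744015661 88.08232426643372 q [-0.56  0.26  1.83  0.    1.05 -0.52]
```

```bash
python3 -m creep '[[0,[-2,0,15],[0,0,0]],[0,[0,0,15],[0,0,0]],[0,[0,0,10],[0,0,0]],[0,[0,0,0],[0,0,0]],[0,[0,0,0],[0,0,0]]]'; python3 go.py 0.500 -0.264 0.243 87.4; python3 wl.py w2 .10,.13
python3 - <<'E'
from h import *
im,d,K,k1,T=shot('top')
P=cloud(d,K,k1,T); z=P[...,2]; sel=(z>.098)&(z<.128); sel[:, :290]=0; sel[:90]=0; sel[190:]=0; sel[:,430:]=0
m=sel.astype(np.uint8); zz=np.median(z[sel])
c=np.vstack(cv2.findContours(m,0,1)[0]).reshape(-1,2); w=onplane(c,zz,K,k1,T)[:,:2]*1000
print(zz,cv2.minAreaRect(w.astype(np.float32)),m.sum())
cv2.imwrite('pics/top2.png',cv2.resize(im[90:200,280:430],None,fx=2.6,fy=2.6))
w2=cv2.imread('pics/w2.png'); s=shot('side')[0]; 
a=cv2.resize(cv2.imread('pics/top2.png'),(390,286)); cv2.imwrite('pics/all2.png',np.vstack([np.hstack([a,cv2.resize(s[80:230,200:400],(400,286))]),cv2.resize(w2,(400,300)).repeat(1,0) if 0 else np.hstack([cv2.resize(w2,(400,300)),np.zeros((300,390,3),np.uint8)])]))
E
```

```text
clock: 8.9
ee_pos: [0.5001, -0.2648, 0.3028]
orientation: [0.723, 0.691, -0.0, -0.001]
wrist_force: [1.4, 0.1, -3.4]
gripper_width: 0.0148
grasp_force: 87.9
shift now-axes [ 0.7 -0.  59.8] goal-axes [ 0.8 -0.1 59.8] turn [-0.08 -0.05  0.03]
t 8.9 [ 0.5001 -0.2648  0.3028] F [ 1.4  0.1 -3.4] w 0.014836234332231309 87.86845564842224 q [-0.56  0.32  1.85  0.    0.98 -0.52]
.10,.13 z 0.1177 [ 500.4 -237.4] [123.7  90.4] 87.38 [  146    57   211   243 35509]
.10,.13 z 0.1175 [ 483.2 -332.4] [26.4  4.7] 86.29 [225 329   9  36 199]
.10,.13 z 0.1174 [ 509.5 -333.7] [26.6  5.2] 84.35 [268 329  10  36 204]
0.11915676722260288 ((501.3890380859375, -222.220947265625), (96.19471740722656, 90.12085723876953), 88.64157104492188) 1278
```

View pics/all2.png

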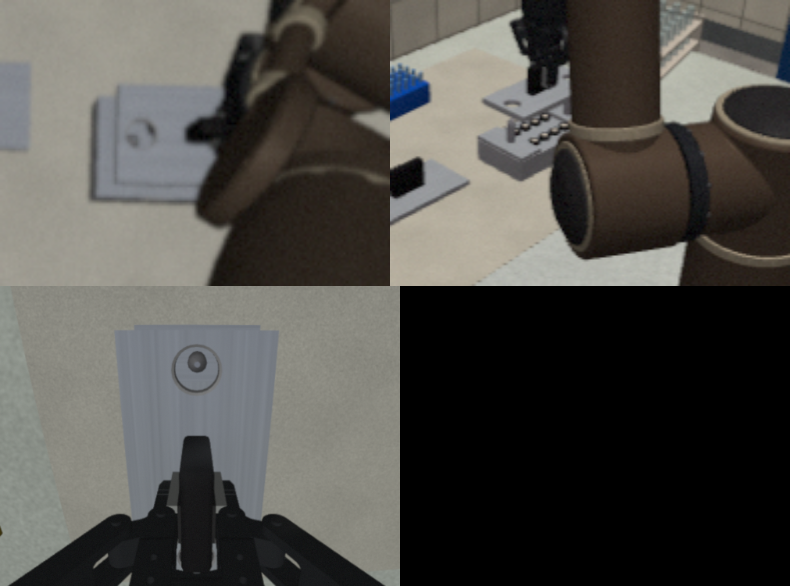

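The wrist view shows the +y pin, at about (197,360) in the picture, inside the hole at (196,368). I'll measure both.

```bash
python3 - <<'E'
from h import *
f=np.load('w2.npz');im,d,K,k1,T=f['im'],f['d'],f['K'],float(f['k1']),f['T']
P=cloud(d,K,k1,T); z=P[...,2]; box=np.zeros(d.shape,bool); box[60:150,200:300]=1
h=(box&(z<.108)).astype(np.uint8); n,l,st,c=cv2.connectedComponentsWithStats(h); i=1+st[1:,4].argmax()
ct=max(cv2.findContours((l==i).astype(np.uint8),0,1)[0],key=cv2.contourArea).reshape(-1,2)
w=onplane(ct,.1177,K,k1,T)[:,:2]*1000; print('hole',cv2.minEnclosingCircle(w.astype(np.float32)),st[i])
for a,b in((.086,.096),(.065,.078)):
    q=P[(l==i)&(z>a)&(z<b)]; print('pin',len(q),q.max(0).round(4),q.min(0).round(4),np.median(q,0).round(4))
# block face edges seen beside the cover
q=P[(z>.04)&(z<.055)&(l!=i)]; print('block',len(q),q.min(0).round(4),q.max(0).round(4))
E
```

```text
hole ((502.45635986328125, -196.59242248535156), 12.299295425415039) [ 224   78   56   56 2425]
pin 286 [ 0.508  -0.191   0.0929] [ 0.4979 -0.2013  0.086 ] [ 0.5028 -0.1961  0.0888]
pin 31 [ 0.509  -0.1894  0.0779] [ 0.496  -0.2029  0.0652] [ 0.5024 -0.1904  0.0755]
block 1126 [ 0.4543 -0.1754  0.0451] [ 0.554  -0.1675  0.0497]
```

Hole and pin agree to under 1 mm. Lowering.

```bash
python3 -m creep '[[0,[0.5,0,6],[0,0,0]],[0,[0,0,10],[0,0,0]],[0,[0,0,10],[0,0,0]],[0,[0,0,10],[0,0,0]],[0,[0,0,8],[0,0,0]],[0,[0,0,6],[0,0,0]],[0,[0,0,4],[0,0,0]],[0,[0,0,2],[0,0,0]],[0,[0,0,1],[0,0,0]],[0,[0,0,0],[0,0,0]],[0,[0,0,0],[0,0,0]]]'; python3 go.py 0.500 -0.264 0.243 87.4
```

```text
clock: 10.15
ee_pos: [0.5005, -0.2647, 0.2471]
orientation: [0.723, 0.691, 0.0, 0.0]
wrist_force: [0.4, 0.6, -5.3]
gripper_width: 0.0148
grasp_force: 88.1
shift now-axes [ 0.6 -0.5  4.1] goal-axes [ 0.6 -0.5  4.1] turn [0.04 0.03 0.03]
t 10.15 [ 0.5005 -0.2647  0.2471] F [ 0.4  0.6 -5.3] w 0.014819747656824027 88.0897057056427 q [-0.56  0.4   1.88 -0.    0.87 -0.52]
```

```bash
python3 -m creep '[[0,[0,0,1],[0,0,0]],[0,[0,0,1],[0,0,0]],[0,[0,0,1],[0,0,0]],[0,[0,0,0.5],[0,0,0]],[0,[0,0,0.5],[0,0,0]],[0,[0,0,0],[0,0,0]],[0,[0,0,0],[0,0,0]],[0,[0,0,0],[0,0,0]]]'; python3 wl.py w3 .05,.066
```

```text
clock: 10.95
ee_pos: [0.5003, -0.2646, 0.2427]
orientation: [0.723, 0.691, 0.0, 0.0]
wrist_force: [-0.2, 0.2, -5.6]
gripper_width: 0.015
grasp_force: 88.1
.05,.066 z 0.0576 [ 500.9 -237.3] [124.   90.3] 87.34 [  146    56   211   244 35352]
.05,.066 z 0.0576 [ 483.8 -332.3] [26.5  4.7] 86.28 [225 329   9  36 192]
.05,.066 z 0.0576 [ 510.  -333.6] [26.6  5.2] 84.35 [268 329  10  36 199]
```

```bash
python3 -m creep '[[0,[0,0,0.5],[0,0,0]],[0,[0,0,0],[0,0,0]],[0,[0,0,0.5],[0,0,0]],[0,[0,0,0],[0,0,0]],[0,[0,0,0],[0,0,0]]]'
```

```text
clock: 11.5
ee_pos: [0.5004, -0.2646, 0.2424]
orientation: [0.723, 0.691, 0.0, 0.0]
wrist_force: [-3.4, 2.5, 3.1]
gripper_width: 0.0148
grasp_force: 89.1
```

Contact: the wrist force rose by about 9 N, so the cover is on its seat. I'll open part way, then fully, and retract.

```bash
python3 -m creep '[[0.5,[0,0,0],[0,0,0]],[0.6,[0,0,0],[0,0,0]],[0.7,[0,0,0],[0,0,0]],[0.7,[0,0,0],[0,0,0]],[0.7,[0,0,0],[0,0,0]],[0.7,[0,0,0],[0,0,0]]]'; python3 -m creep '[[0.7,[0,0,-10],[0,0,0]],[0.7,[0,0,-20],[0,0,0]],[0.7,[0,0,-30],[0,0,0]],[0.7,[0,0,-30],[0,0,0]],[0.7,[0,0,-30],[0,0,0]],[0.7,[0,0,-10],[0,0,0]],[0.7,[0,0,0],[0,0,0]],[0.7,[0,0,0],[0,0,0]],[0.7,[0,0,0],[0,0,0]]]'; python3 wl.py w4 .05,.066 .09,.12
```

```text
clock: 12.1
ee_pos: [0.5003, -0.2646, 0.2416]
orientation: [0.723, 0.691, 0.0, 0.0]
wrist_force: [0.7, -1.1, -1.4]
gripper_width: 0.0597
grasp_force: 0.0
clock: 13.0
ee_pos: [0.4995, -0.2641, 0.3696]
orientation: [0.723, 0.691, -0.0, -0.002]
wrist_force: [0.4, -0.5, 0.0]
gripper_width: 0.0597
grasp_force: 0.0
.05,.066 z 0.0574 [ 500.2 -265.4] [179.3  90.4] 87.45 [  197    63   115   201 17750]
.09,.12 z 0.1071 [ 500.2 -262.9] [61.2 15.8] 87.5 [ 243  148   23   81 1750]
```

View pics/w4.png

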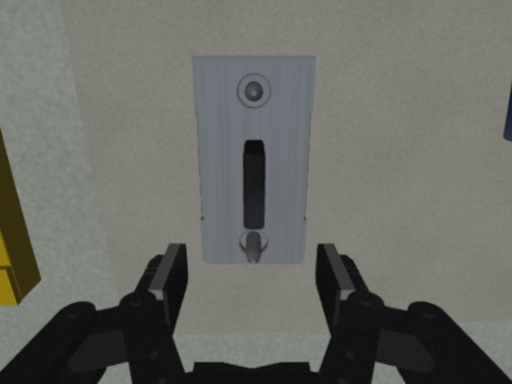

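The cover lies flat on the block, with a pin through each hole at (254,91) and (254,243). Its top is at 0.0574 m and its centre within about 2 mm of the block's. The gripper is clear.

```bash
python3 -c "
from station import manip
print(manip.close_job())"
```

```text
the job is handed in; nothing more can be done
None
```

The cover with the two guide holes is seated flat on the vial block with a pin through each hole; I let go only after contact, never touched the solid cover, and handed the job in at about 13 s (the hand-in returned no verdict).

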